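Plug the blue module into the analyser's service unit

ROBOT

A 6-joint arm with a two-finger parallel gripper is mounted at the origin on the work surface. World frame = base frame: x ahead of the robot, y to its left, z up, the work surface at z = 0. Lengths are in m, angles in rad, forces in N, time in s.
With the tool pointing down it reaches from about 0.275 to 0.85 m from the base axis. Payload 5.2 kg.
Tool frame: the origin (TCP) lies midway between the tips of the shut fingers; the grasp point (between the pads) lies grip_point_offset behind it (grip_point_offset is the distance from the TCP to the grasp point, in m); z points along the fingers, y is the line along which they close (so a half turn about z gives the same grasp; the last joint's range is limited). The gripper opens to 85 mm and grips with 20 to 120 N. Pads are 22 mm wide; open, the fingers measure 114 mm over their backs; the gripper's body (76 mm by 85 mm) begins 54 mm behind the grasp point. The pads swing forward as they close: fully open they stand 13 mm farther back than shut.
Start: joints at [-0.203, 0.259, 1.535, -0, 1.348, -0.203], TCP at [0.55, 0, 0.194] pointing down, gripper open.
Joint ranges: [-3.14, 3.14], [-0.91, 2.08], [0.19, 2.58], [-1.22, 4.36], [0.22, 2.71], [-3.12, 3.12]. Speed limits (rad/s): [2.57, 2.57, 3.14, 3.14, 3.14, 3.14].

INTERFACE

Orientations are given as a 3x3 rotation matrix whose columns are the frame's x, y, z axes.
In Python, from station import * gives the robot as it stands. The module is installed in compiled form; this text tells all that it offers.
- The arm moves only by the tool jog_arm, never from a script. Its argument "increments" is a list that holds one entry, the list of rows, each a list of 5 numbers: the shift along the tool's x, y, z in mm, then the turn about the tool's z in degrees, then the finger opening in mm, from 0 to 85.4. In form: [[[tx, ty, tz, roll, jaw], ...]]. A call has 1 to 12 rows; each row is the pose to reach, as a shift and turn from the pose commanded when the call began, along the tool's axes at that moment; what a row does not reach only later rows make up. A row lasts 1/12 s, in which the tool goes at most 41.7 mm and 7.16 degrees, less where a joint would pass 70% of its speed; a pose out of reach is approached as far as the arm can. A call with a gripper value outside its range is refused whole. The fingers move at their own pace and stop on an object; the grip force is fixed at half the most. Time passes only in rows, so rows that repeat a pose let the fingers close. It gives the time, the measured TCP pose, the force, the opening and the grip force at its end, in the units of the state.
- state(): the state, without advancing time (a new reading comes with each control period).
- capture(name): name is "scene" or "side" or "wrist"; returns the picture (480x640x3 uint8, blue, green, red); there is no depth.
- camera_model(name): a dict with "vertical_fov" (degrees; the focal length in pixels is half the picture's height over the tangent of half this angle, whatever the lens; pixels are square), "cx", "cy" (the principal point, pixels), "dist_coeffs" ([k1, k2, p1, p2, k3] as OpenCV has them; the pictures are not rectified), "rvec" (rotation vector, rad) and "tvec" (3), from world to camera coordinates, as OpenCV has them; the wrist camera has in their place "tool_from_camera" (4x4, takes a point from camera to tool coordinates, whose origin is the TCP and whose axes are the flange's). Camera axes: x right, y down, z forward; pixel columns grow to the right and rows downward; lengths in m; the calibration is good to about 2 mm. A picture is of the moment at which its call begins: read the wrist's pose just before it. camera_model takes no time and is no camera call.
- sign_off(): hands the job in; it is judged then, once.
Trained networks look in the newest picture that a camera, given by its name, has taken for a name from the list of things; names that differ only in an ending like _2 or _b are one class to them, and where a whole thing is asked for, a point or a joint stands for the part that bears it (a point fixed in the world has none). Each returns a list of dicts, best first, with "p" (0 to 1); they miss things now and then, are a little off and sometimes report something else, mostly with a low value. They report only what shows in the picture. A call takes as long as a camera call. They do not tell look-alikes from the thing itself.
- search_frame(query, camera): "position" ([x, y, z] in m, in the coordinates of the camera as it stood for that picture, good to about 4 mm: the middle of the surface that is visible of it).
- trace(query, camera): "mask" (480x640 bool, what is visible of it).
- landmark_of(query, camera): "position" ([x, y, z] in m, in the coordinates of the camera as it stood for that picture, good to about 4 mm: a listed point, or the origin of a listed thing).
The state is a dict: "t": time; "qpos": joint angles; "joint_velocities": joint speeds; "effort": joint torques, N m; "eef_pos": TCP position; "eef_rot": TCP orientation; "ft_force": force on the tool from outside, world axes, zero at the start; "moment": the same for the moment, N m; "gripper_width": finger opening in m; "finger_force": force on a finger pad.
Only numpy, scipy, OpenCV 4.12 (cv2) and the standard library are available. Lean on these libraries where they do the work, as an engineer would, in place of code of your own. Each camera call takes 0.05 s, during which the arm holds its last target. There are 200 camera calls.

TASK

Swing the yellow cover on the service unit's deck fully aside to uncover the socket, then plug the blue module into the socket and press it fully home, so that the shoulder of its head sits flat on the deck, and let go of it. The cover stays open; leave the red module and the other things on the bench where they are.

Things in the scene. Friction and masses are not known exactly. Their poses are not given: they have to be found in the camera images.
- blue_module_center (a point): The block plug, upright on the bench: blue head 68 x 50 x 52 mm (own x, y, z) on a narrower black plug 46 x 34 x 42 mm; 94 mm tall, about 0.25 kg. This point is its centre, 47 mm above its foot and below its top; the shoulder (head's underside) is 5 mm below this point. x along the long side, z up. It fits the socket either way round (half a turn makes no difference).
- unit: The fixed service unit, a white housing with a grey deck (top), 228 x 208 x 90 mm (x, y, z). Origin in the centre of its underside; the deck is 90 mm above the bench. The socket lies 5 mm to +x and 35 mm to -y of its centre.
- socket (a point): Centre of the socket's mouth, level with the deck. The rectangular hole is 50 mm along this frame's x and 38 mm along its y (2 mm of play on each side of the plug), with a 2.5 mm chamfer at the mouth; z up. The axes are the unit's. The module is home when its shoulder lies on the deck, its centre then 5 mm above this point.
- bed_top (a point): Top of the stiff brass contact bed inside the hole, at first 26 mm below the deck. The plug comes to rest on it with its shoulder 16 mm above the deck, and must be pressed down with about 8 to 12 N for those last 16 mm until the shoulder meets the deck; there it stays, without springing back.
- pivot (a point): Pivot screw of the cover, on the deck surface, 75 mm from the socket's centre towards the unit's -x. Same axes as the unit.
- cover_knob (a point): On the black upright knob (18 mm diameter, from 7 to 33 mm above the deck; this point on its axis, 20 mm above the deck) at the free end of the flat yellow cover, 112 mm from the pivot screw. The cover is a plate 155 x 64 x 6 mm lying 1 mm above the deck, from 25 mm behind the pivot to 130 mm in front; x points from pivot to knob.
- cover (a joint): Swivel angle of the cover about the upright pivot screw, rad: 0 lies right over the socket (knob on the unit's +x side), growing counter-clockwise seen from above (towards the unit's +y) to the stop at 1.6, fully aside. It only turns that way from 0, moves with about 1 to 2 N at the knob and stays where it is left.
- red_module_center (a point): A spare module of the same shape as the blue one but with a red head, standing on the bench; leave it. Its centre, half-way up.
- screwdriver: A screwdriver lying on the bench; leave it.
- amber_bottle: Amber bottle, 60 mm diameter, 130 mm tall, standing; leave it. Origin under its foot.
- white_bottle: White bottle with a blue cap, 72 mm diameter, 190 mm tall, standing; leave it. Origin under its foot.
- mug: Blue mug, 80 mm diameter, 90 mm tall; leave it. Origin under its foot.
- glove_box: Green box 220 x 110 x 70 mm lying on the bench; leave it. Origin in the centre of its underside.
- tube_rack: Orange rack of capped sample tubes, 200 x 70 x 100 mm; leave it. Origin in the centre of its underside.
- mouse: Black computer mouse, 105 x 60 x 35 mm; leave it. Origin in the centre of its underside.
Not all that is in view belongs to the job. What is meant by the part that bears blue_module_center is not green, and is the smaller of those in its own colour.

How it is judged:
By the outcome, as a careful person would: the job done as asked, in the order asked, and still so for the second after the job is handed in, with the robot touching nothing.
It also fails if it takes over 72 s, if anything falls off the work surface, if the arm or the gripper's body presses on something with over 40 N, if the wrist force passes 120 N, or if a joint passes its speed limit or range.

## Working session

There is one attempt and no reset: what is moved stays moved. The work goes in short steps, Python scripts to look and compute and a tool call to move; the robot and the scene stay as the last step left them, time stands still between calls to the robot, and variables do not carry over. Pictures are saved under pics/ and viewed, at most 10 in all, crops included, and the job is handed in when it is done.

Besides the shell and the picture viewer there is one more tool, called after ">>>" in YAML: its name, and indented under it one key for each argument. jog_arm: Moves the arm, as the interface text tells. Its arguments: {"type":"object","properties":{"increments":{"type":"array","items":{"type":"array","items":{"type":"array","items":{"type":"number"}}}}},"required":["increments"]}

```bash
mkdir -p pics; cat > h.py <<'E'
from station import *
import numpy as np, cv2
def T(cam):
    m=camera_model(cam); 
    if cam=="wrist":
        s=state(); A=np.eye(4); A[:3,:3]=s["eef_rot"]; A[:3,3]=s["eef_pos"]; return A@np.array(m["tool_from_camera"])
    A=np.eye(4); A[:3,:3]=cv2.Rodrigues(np.array(m["rvec"],float))[0]; A[:3,3]=np.ravel(m["tvec"]); return np.linalg.inv(A)
def K(cam):
    m=camera_model(cam); f=240/np.tan(np.radians(m["vertical_fov"])/2)
    return np.array([[f,0,m["cx"]],[0,f,m["cy"]],[0,0,1]]),np.array(m["dist_coeffs"],float)
def ray(cam,uv,z,A=None):
    A=T(cam) if A is None else A; k,d=K(cam)
    p=cv2.undistortPoints(np.array(uv,float).reshape(-1,1,2),k,d).reshape(-1,2)
    r=np.c_[p,np.ones(len(p))]@A[:3,:3].T; o=A[:3,3]
    return o+r*((z-o[2])/r[:,2])[:,None]
def proj(cam,P,A=None):
    A=T(cam) if A is None else A; B=np.linalg.inv(A); k,d=K(cam)
    return cv2.projectPoints(np.array(P,float).reshape(-1,1,3),cv2.Rodrigues(B[:3,:3])[0],B[:3,3],k,d)[0].reshape(-1,2)
def W(cam,r,A=None):
    A=T(cam) if A is None else A
    return (A@np.append(r["position"],1))[:3]
E
cat > a.py <<'E'
from h import *
np.set_printoptions(precision=4,suppress=True)
ims=[]
for c in ["scene","side","wrist"]:
    A=T(c); im=capture(c); cv2.imwrite(f"pics/{c}0.png",im); print(c,"cam at",A[:3,3])
    for q in ["blue_module_center","red_module_center","socket","pivot","cover_knob","unit"]:
        for r in landmark_of(q,c): print(q,W(c,r,A),round(r["p"],2))
s=state();print(s["t"],s["eef_pos"],s["eef_rot"],s["ft_force"],s["gripper_width"])
E
python3 a.py
```

```text
scene cam at [1.1954 0.0509 1.1971]
blue_module_center [ 0.4305 -0.4241  0.0617] 0.8
blue_module_center [ 0.8367 -0.0444  0.0631] 0.8
blue_module_center [ 0.4082 -0.2478  0.0495] 0.73
red_module_center [ 0.5429 -0.3403  0.0462] 0.66
socket [0.5487 0.0535 0.0905] 0.93
socket [ 0.4084 -0.2462  0.0499] 0.66
socket [ 0.7788 -0.2031 -0.006 ] 0.61
pivot [0.4806 0.0842 0.0865] 0.62
pivot [ 0.7797 -0.2035 -0.003 ] 0.56
cover_knob [0.5874 0.0569 0.1051] 0.64
unit [ 0.5624  0.0887 -0.0032] 0.55
side cam at [-0.0264 -0.8803  0.9387]
blue_module_center [ 0.405  -0.2505  0.0483] 0.97
blue_module_center [ 0.8387 -0.0428  0.0605] 0.97
blue_module_center [ 0.4341 -0.4245  0.0626] 0.73
red_module_center [ 0.5431 -0.3348  0.0496] 0.87
socket [0.5521 0.048  0.0904] 0.64
pivot [0.4851 0.0795 0.093 ] 0.92
cover_knob [0.594  0.0543 0.1061] 0.64
unit [0.5621 0.0847 0.0025] 0.55
wrist cam at [0.5496 0.0755 0.3728]
socket [0.5477 0.0497 0.0918] 0.62
pivot [0.4786 0.0802 0.0858] 0.59
cover_knob [0.5894 0.0592 0.109 ] 0.93
unit [ 0.5562  0.0857 -0.0001] 0.65
1.05 [0.55   0.     0.1942] [[-0.  1.  0.]
 [ 1.  0.  0.]
 [ 0.  0. -1.]] [ 0.023  -0.2497  0.2307] 0.08561632225078677
```

View pics/scene0.png

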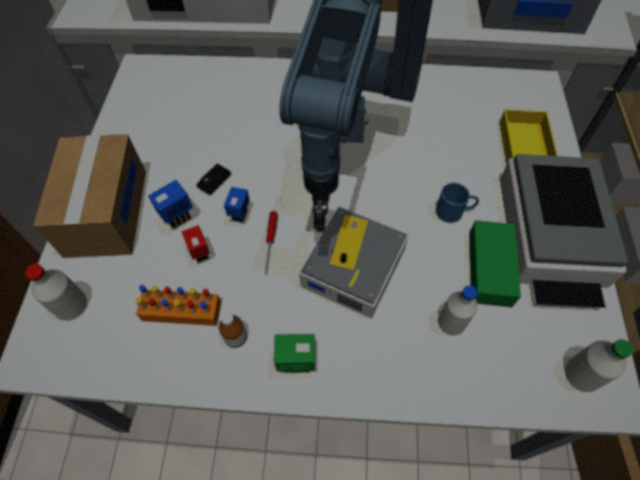

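View pics/side0.png

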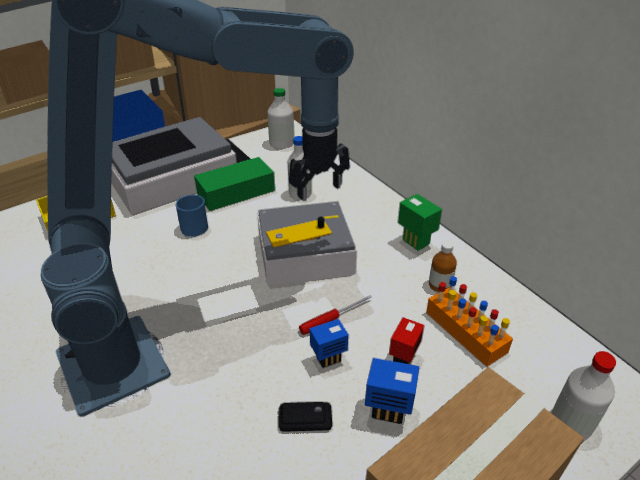

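The scene and side views show the small blue module at scene (237,203) / side (329,343), the larger blue one at scene (171,202). The cover is partly turned already (about 0.2 rad; unit yaw about -24.5°), with the knob near (0.590, 0.057). I will cage the knob between the open fingers and swing it round.

>>> jog_arm:
  increments:
    - [[57, 40, 0, 7, 45], [57, 40, 0, 14, 45], [57, 40, 0, 21, 45], [57, 40, 0, 28, 45], [57, 40, 0, 35, 45], [57, 40, 0, 42, 45], [57, 40, 0, 49, 45], [57, 40, 0, 56, 45], [57, 40, 0, 63, 45], [57, 40, 0, 70, 45], [57, 40, 0, 77, 45], [57, 40, 0, 84, 45]]

```text
t: 2.05
eef_pos: [0.59, 0.057, 0.1942]
eef_rot: [[0.995, 0.099, -0.0], [0.099, -0.995, -0.0], [-0.0, -0.0, -1.0]]
ft_force: [0.2, -0.0, -0.1]
gripper_width: 0.0448
finger_force: 0.0
```

```bash
cat > b.py <<'E'
from h import *
import sys
np.set_printoptions(precision=4,suppress=True)
A=T("wrist"); im=capture("wrist"); cv2.imwrite("pics/"+sys.argv[1],im)
for q in sys.argv[2:]:
    for r in landmark_of(q,"wrist"): print(q,W("wrist",r,A),round(r["p"],2))
s=state();print(s["t"],s["eef_pos"],np.degrees(np.arctan2(s["eef_rot"][1,1],s["eef_rot"][0,1])),s["ft_force"],s["gripper_width"])
E
python3 b.py w1.png socket pivot cover_knob unit
```

```text
socket [0.5497 0.0523 0.0883] 0.76
pivot [0.4801 0.0822 0.0846] 0.78
cover_knob [0.5861 0.054  0.1076] 0.82
unit [ 0.5546  0.0844 -0.0049] 0.83
unit [ 0.4964 -0.1495 -0.006 ] 0.45
2.3 [0.59   0.057  0.1942] -83.79657328169421 [ 0.095  -0.0831 -0.1103] 0.04522095526415364
```

View pics/w1.png

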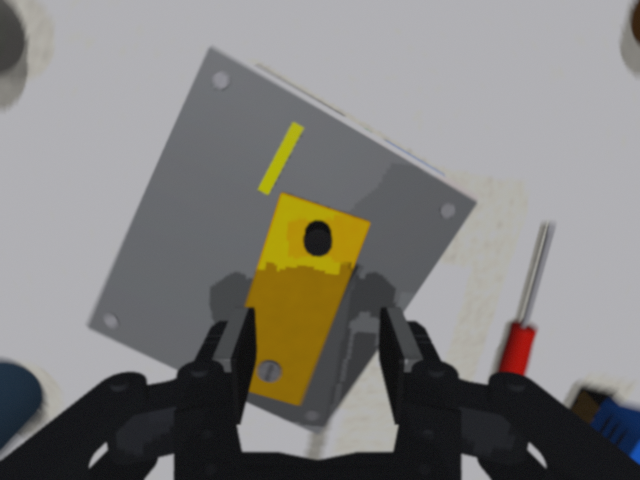

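The wrist picture shows the deck with corners at about (211,47), (475,203), (90,325), (320,428), the pivot at (270,370) and the knob at (318,236).

```bash
python3 - <<'E'
from h import *
np.set_printoptions(precision=4,suppress=True)
A=T("wrist")
c=ray("wrist",[(211,47),(475,203),(320,428),(90,325)],.09,A); print(c,c.mean(0),np.linalg.norm(c-np.roll(c,-1,0),axis=1))
for a,b in ((0,1),(3,2),(0,3),(1,2)): d=c[b]-c[a]; print(np.degrees(np.arctan2(d[1],d[0])))
print(ray("wrist",[(270,370)],.098,A),ray("wrist",[(318,231)],.123,A),ray("wrist",[(318,238)],.11,A))
E
```

```text
[[ 0.6975  0.1341  0.09  ]
 [ 0.6196 -0.0466  0.09  ]
 [ 0.4264  0.0373  0.09  ]
 [ 0.4988  0.2172  0.09  ]] [0.5606 0.0855 0.09  ] [0.1968 0.2107 0.194  0.2154]
-113.30885441886274
-111.92810844042285
157.30385903733526
156.52765533843652
[[0.4811 0.0806 0.098 ]] [[0.5976 0.0576 0.123 ]] [[0.5895 0.0567 0.11  ]]
```

>>> jog_arm:
  increments:
    - [[0, 0, 20, 6, 45], [0, 0, 40, 12, 45], [0, 0, 60, 18, 45], [0, 0, 75, 18, 45], [0, 0, 91, 18, 45], [0, 0, 91, 18, 45]]

```text
t: 2.8
eef_pos: [0.5875, 0.0572, 0.0998]
eef_rot: [[0.979, -0.206, -0.006], [-0.206, -0.979, 0.001], [-0.006, 0.001, -1.0]]
ft_force: [-0.1, 0.1, -0.4]
gripper_width: 0.045
finger_force: 0.0
```

```bash
python3 - <<'E'
from h import *
s=state();R=s["eef_rot"];p=s["eef_pos"];print(s["ft_force"],p)
pv=np.array([.4818,.0806]);a0=np.arctan2(*(p[:2]-pv)[::-1]);yt=np.degrees(np.arctan2(R[1,1],R[0,1]))
print(np.degrees(a0),yt)
for d in range(6,97,6):
    a=a0+np.radians(d); q=np.append(pv+.112*np.array([np.cos(a),np.sin(a)]),p[2])
    print(d,np.round(R.T@(q-p)*1000,0), np.degrees(a))
E
```

```text
[-0.10024639  0.09722669 -0.44643344] [0.58754901 0.05717309 0.09977726]
-12.491179292690816 -101.86428252105641
6 [  3. -12.  -0.] -6.491179292690815
12 [  1. -23.  -0.] -0.49117929269081534
18 [ -1. -35.  -0.] 5.508820707309184
24 [ -5. -46.   0.] 11.508820707309185
30 [-11. -56.   0.] 17.50882070730918
36 [-17. -66.   0.] 23.508820707309184
42 [-24. -75.   0.] 29.508820707309187
48 [-32. -84.   0.] 35.50882070730919
54 [-41. -91.   0.] 41.508820707309184
60 [-51. -98.   0.] 47.50882070730918
66 [ -62. -103.    0.] 53.50882070730919
72 [ -73. -107.    0.] 59.508820707309184
78 [ -84. -110.    0.] 65.50882070730918
84 [ -95. -112.    1.] 71.50882070730918
90 [-107. -113.    1.] 77.50882070730918
96 [-119. -113.    1.] 83.5088207073092
```

>>> jog_arm:
  increments:
    - [[3, -12, 0, -6, 45], [1, -23, 0, -12, 45], [-1, -35, 0, -18, 45], [-5, -46, 0, -24, 45], [-11, -56, 0, -30, 45], [-17, -66, 0, -36, 45], [-24, -75, 0, -42, 45], [-32, -84, 0, -48, 45], [-41, -91, 0, -54, 45], [-51, -98, 0, -60, 45], [-62, -103, 0, -66, 45], [-62, -103, 0, -66, 45]]

```text
t: 3.8
eef_pos: [0.5495, 0.1721, 0.1042]
eef_rot: [[0.582, 0.813, -0.0], [0.813, -0.582, 0.001], [0.0, -0.001, -1.0]]
ft_force: [-0.8, -0.3, -0.4]
gripper_width: 0.0447
finger_force: 0.0
```

```bash
python3 - <<'E'
from h import *
s=state();R=s["eef_rot"];p=s["eef_pos"];print(s["ft_force"],p)
pv=np.array([.4818,.0806]);a0=np.arctan2(*(p[:2]-pv)[::-1])
print(np.degrees(a0),np.linalg.norm(p[:2]-pv))
for d in (4,8,12,16,18,20,22,24,26,28,30):
    a=a0+np.radians(d); q=np.append(pv+.112*np.array([np.cos(a),np.sin(a)]),p[2])
    print(d,np.round(R.T@(q-p)*1000,0), np.degrees(a))
E
```

```text
[-0.75511027 -0.34077622 -0.36506059] [0.54949364 0.17209388 0.10420612]
53.50334489739171 0.11381370173406587
4 [-2. -8.  0.] 57.50334489739171
8 [ -3. -16.   0.] 61.50334489739172
12 [ -4. -23.   0.] 65.50334489739171
16 [ -6. -31.   0.] 69.50334489739171
18 [ -7. -35.   0.] 71.50334489739171
20 [ -8. -38.   0.] 73.50334489739171
22 [ -9. -42.   0.] 75.50334489739171
24 [-11. -46.   0.] 77.50334489739171
26 [-12. -49.   0.] 79.50334489739171
28 [-14. -53.   0.] 81.50334489739171
30 [-16. -56.   0.] 83.50334489739171
```

>>> jog_arm:
  increments:
    - [[-2, -8, 2, -4, 45], [-3, -16, 2, -8, 45], [-4, -23, 2, -12, 45], [-6, -31, 2, -16, 45], [-7, -35, 2, -18, 45], [-8, -38, 2, -20, 45], [-9, -40, 2, -20, 45]]

```text
t: 4.38
eef_pos: [0.5138, 0.1867, 0.102]
eef_rot: [[0.276, 0.961, 0.001], [0.961, -0.276, 0.0], [0.0, 0.001, -1.0]]
ft_force: [-0.1, 0.3, 1.0]
gripper_width: 0.045
finger_force: 0.0
```

>>> jog_arm:
  increments:
    - [[0, -1.5, 0, 0, 45], [0, -3, 0, 0, 45], [0, -3, 0, 0, 45]]

```text
t: 4.63
eef_pos: [0.5104, 0.1876, 0.1014]
eef_rot: [[0.277, 0.961, 0.0], [0.961, -0.277, 0.0], [0.0, 0.0, -1.0]]
ft_force: [0.0, -0.3, 0.1]
gripper_width: 0.0449
finger_force: 0.0
```

>>> jog_arm:
  increments:
    - [[0, -2, 0, 0, 45], [0, -4, 0, 0, 45], [0, -4, 0, 0, 45]]

```text
t: 4.88
eef_pos: [0.506, 0.1889, 0.1011]
eef_rot: [[0.276, 0.961, -0.0], [0.961, -0.276, 0.0], [-0.0, -0.0, -1.0]]
ft_force: [0.4, 0.1, 0.9]
gripper_width: 0.0449
finger_force: 0.0
```

```bash
python3 b.py w2.png pivot cover_knob socket
```

```text
pivot [0.4819 0.0791 0.088 ] 0.71
socket [0.55   0.0536 0.0894] 0.97
5.0833 [0.5064 0.1888 0.1012] -16.002031918478696 [-0.4613  0.9838 -1.1093] 0.04516774269383551
```

View pics/w2.png

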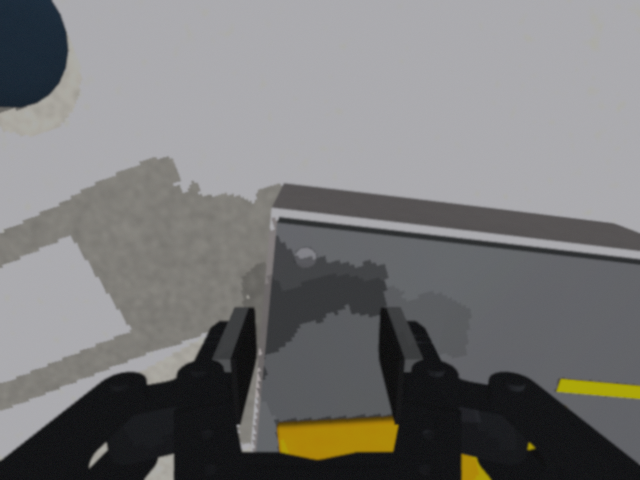

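The view shows the cover's end at (278–395, 420), between the fingers; the knob itself is hidden. I'll lift and move back so that the whole deck shows.

>>> jog_arm:
  increments:
    - [[0, 0, -40, 0, 45], [-30, 10, -80, 0, 45], [-60, 20, -120, 0, 45], [-100, 30, -150, 0, 45], [-140, 30, -160, 0, 45], [-140, 30, -160, 0, 45], [-140, 30, -160, 0, 45], [-140, 30, -160, 0, 45]]

```text
t: 5.75
eef_pos: [0.497, 0.045, 0.262]
eef_rot: [[0.278, 0.96, 0.002], [0.96, -0.278, 0.0], [0.001, 0.002, -1.0]]
ft_force: [0.4, 0.3, -0.1]
gripper_width: 0.045
finger_force: 0.0
```

```bash
python3 b.py w3.png pivot cover_knob socket unit
```

```text
pivot [0.4808 0.0801 0.0873] 0.83
pivot [ 0.7783 -0.2092 -0.0003] 0.61
cover_knob [0.5863 0.0558 0.1074] 0.68
socket [0.5516 0.0514 0.0898] 0.8
unit [0.5562 0.0807 0.0008] 0.92
6.0 [0.4963 0.0471 0.2603] -15.912663407707885 [-0.1697 -0.5855 -0.3239] 0.04519932578529898
```

View pics/w3.png

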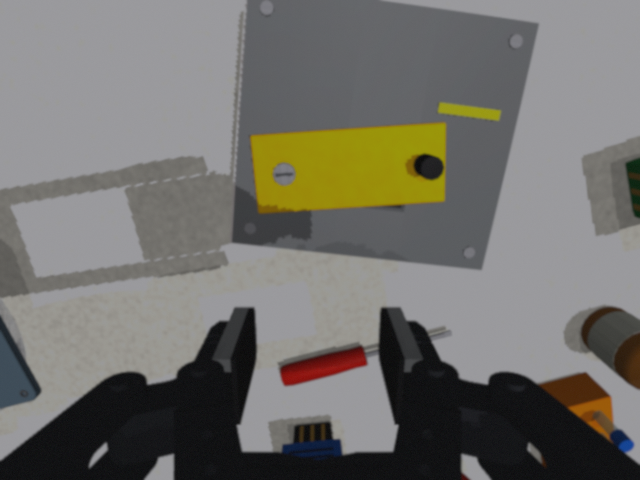

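The cover has not moved: pivot at (284,174), knob at (429,167). I'll check the geometry.

```bash
python3 - <<'E'
from h import *
np.set_printoptions(precision=4,suppress=True)
A=T("wrist")
for z in (.09,.097,.11,.123): print(z,ray("wrist",[(284,174),(429,167),(425,169)],z,A)[:, :2].ravel())
s=state();R=s["eef_rot"]
# tool geometry: where TCP / fingertip points project
for z in (0,-.01,-.02): print(z,proj("wrist",[s["eef_pos"]+R@np.array([0,y,z]) for y in(-.0225,0,.0225)],A).ravel())
print(R, camera_model("wrist")["tool_from_camera"])
import cv2
cap=capture("side");cv2.imwrite("pics/side1.png",cap);capture("scene")
for c in("side","scene"):
  for r in landmark_of("cover_knob",c)[:1]: print(c,W(c,r))
  for r in landmark_of("pivot",c)[:1]: print(c,W(c,r))
E
```

```text
0.09 [0.4779 0.0825 0.5925 0.0558 0.5891 0.0551]
0.097 [0.4787 0.0832 0.591  0.057  0.5876 0.0564]
0.11 [0.4801 0.0846 0.5882 0.0594 0.5849 0.0588]
0.123 [0.4816 0.086  0.5854 0.0618 0.5822 0.0612]
0 [268.0032 289.0001 317.8799 288.9727 367.7443 288.8995]
-0.01 [265.4775 298.1032 317.9429 298.0798 370.3943 297.9949]
-0.02 [262.6778 308.2    318.0127 308.1824 373.3318 308.083 ]
[[ 0.2742  0.9617 -0.0018]
 [ 0.9617 -0.2742  0.0005]
 [ 0.     -0.0018 -1.    ]] [[-0.0006 -0.9556 -0.2947  0.0753]
 [ 1.     -0.0009  0.0009 -0.0005]
 [-0.0011 -0.2947  0.9556 -0.1785]
 [ 0.      0.      0.      1.    ]]
side [0.5901 0.0538 0.1075]
side [0.4847 0.0809 0.0922]
scene [0.5886 0.0604 0.1038]
scene [0.5932 0.0548 0.1061]
```

```bash
cat > c.py <<'E'
from h import *
import sys
# pusher poses: knob angle phi (deg) -> tool point offset mm behind along tangent, tool y at phi-90
s=state();R=s["eef_rot"];p=s["eef_pos"];pv=np.array([.481,.0815])
yt=np.degrees(np.arctan2(R[1,1],R[0,1]));off=float(sys.argv[1]);z=float(sys.argv[2])
print(s["t"],p,yt,s["ft_force"])
for ph in map(float,sys.argv[3:]):
    a=np.radians(ph);e=np.array([np.cos(a),np.sin(a)]);t=np.array([-e[1],e[0]])
    q=np.append(pv+.111*e-off/1000*t,z); print(ph,np.round(R.T@(q-p)*1000,0),"roll",np.round(yt-(ph-90)))
E
python3 c.py 35 .104 -12.5; python3 -c "
import station; print([n for n in dir(station) if n[0]!='_']); print(station.__dict__.get('grip_point_offset'))"
```

```text
6.3 [0.49660565 0.04638348 0.26098172] -15.9583736729036 [ 1.20299002 -0.12765544 -0.22433523]
-12.5 [  1.  88. 157.] roll 87.0
['Unreachable', 'camera_model', 'capture', 'grip_point_offset', 'landmark_of', 'search_frame', 'sign_off', 'state', 'trace']
0.0187
```

>>> jog_arm:
  increments:
    - [[1, 88, 0, 7, 0], [1, 88, 0, 14, 0], [1, 88, 10, 21, 0], [1, 88, 20, 28, 0], [1, 88, 30, 35, 0], [1, 88, 40, 42, 0], [1, 88, 50, 49, 0], [1, 88, 60, 56, 0], [1, 88, 70, 63, 0], [1, 88, 80, 70, 0], [1, 88, 90, 77, 0], [1, 88, 100, 84, 0]]

```text
t: 7.3
eef_pos: [0.5815, 0.0228, 0.1606]
eef_rot: [[0.984, -0.179, -0.0], [-0.179, -0.984, 0.0], [-0.0, -0.0, -1.0]]
ft_force: [-0.3, 0.4, -0.1]
gripper_width: -0.0
finger_force: 0.0
```

```bash
python3 c.py 35 .104 -12.5
```

```text
7.3 [0.58152469 0.02279917 0.16061499] -100.33946820830299 [-0.2998236   0.42158273 -0.08432559]
-12.5 [ 0. -1. 57.] roll 2.0
```

>>> jog_arm:
  increments:
    - [[0, 0, 30, 2, 0], [0, 0, 50, 2, 0], [0, 0, 57, 2, 0], [0, 0, 57, 2, 0], [0, 0, 57, 2, 0]]

```text
t: 7.72
eef_pos: [0.5819, 0.0227, 0.1046]
eef_rot: [[0.978, -0.208, 0.0], [-0.208, -0.978, -0.0], [0.0, -0.0, -1.0]]
ft_force: [0.8, 0.9, 0.2]
gripper_width: -0.0
finger_force: 0.0
```

```bash
python3 c.py 24 .104 -12 -7 -2 3 8 13 18 24 30 36 42 48
```

```text
7.7167 [0.58187343 0.02270426 0.1046434 ] -101.9825963244094 [0.76617672 0.89709276 0.23535849]
-12.0 [  0. -13.   1.] roll 0.0
-7.0 [  2. -22.   1.] roll -5.0
-2.0 [  3. -32.   1.] roll -10.0
3.0 [  3. -42.   1.] roll -15.0
8.0 [  2. -52.   1.] roll -20.0
13.0 [ -0. -62.   1.] roll -25.0
18.0 [ -3. -71.   1.] roll -30.0
24.0 [ -7. -82.   1.] roll -36.0
30.0 [-12. -93.   1.] roll -42.0
36.0 [ -19. -103.    1.] roll -48.0
42.0 [ -26. -112.    1.] roll -54.0
48.0 [ -35. -121.    1.] roll -60.0
```

>>> jog_arm:
  increments:
    - [[0, -13, 1, 0, 0], [2, -22, 1, -5, 0], [3, -32, 1, -10, 0], [3, -42, 1, -15, 0], [2, -52, 1, -20, 0], [0, -62, 1, -25, 0], [-3, -71, 1, -30, 0], [-7, -82, 1, -36, 0], [-12, -93, 1, -42, 0], [-19, -103, 1, -48, 0], [-26, -112, 1, -54, 0], [-35, -121, 1, -60, 0]]

```text
t: 8.72
eef_pos: [0.5737, 0.1499, 0.105]
eef_rot: [[0.665, 0.747, 0.004], [0.747, -0.665, 0.001], [0.003, 0.002, -1.0]]
ft_force: [-0.0, -1.1, -0.1]
gripper_width: -0.0001
finger_force: 0.0
```

```bash
python3 c.py 24 .104 48 53 57 60 63 65 66 67 68 69 70; python3 b.py w4.png cover_knob pivot
```

```text
8.7167 [0.57366893 0.14994824 0.10500522] -41.68326279675276 [-0.03119114 -1.11091406 -0.09760967]
48.0 [-2.  1.  1.] roll 0.0
53.0 [-0. -9.  1.] roll -5.0
57.0 [  1. -17.   1.] roll -9.0
60.0 [  1. -23.   1.] roll -12.0
63.0 [  1. -29.   1.] roll -15.0
65.0 [  0. -33.   1.] roll -17.0
66.0 [  0. -35.   1.] roll -18.0
67.0 [  0. -37.   1.] roll -19.0
68.0 [ -0. -38.   1.] roll -20.0
69.0 [ -0. -40.   1.] roll -21.0
70.0 [ -1. -42.   1.] roll -22.0
cover_knob [0.5858 0.0556 0.1083] 0.77
8.8667 [0.573  0.1497 0.1047] -42.0367209995907 [-0.092  -0.15    0.5904] 0.00017830739164982162
```

View pics/w4.png

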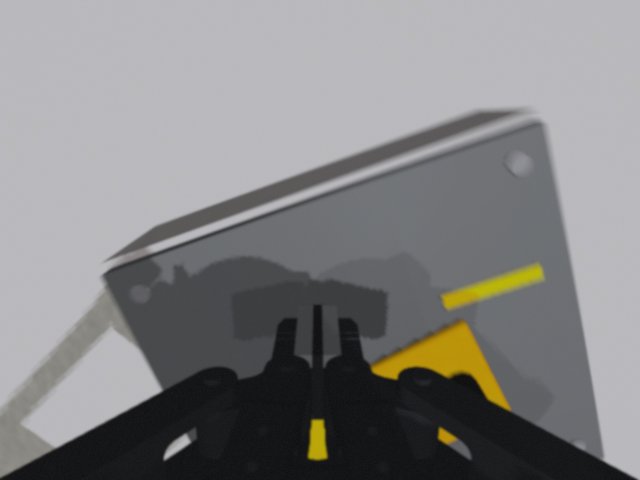

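The picture shows the shut fingers' tips at about (318,306), with the cover still unmoved, its knob at (465,383). The fingers passed over the knob, so I'll check the tip height with the two fixed cameras.

```bash
python3 - <<'E'
from h import *
s=state();out=[]
for c in("side","scene"):
    im=capture(c); p=s["eef_pos"]; R=s["eef_rot"]
    P=[p,p-R[:,2]*.0187,[.481,.0815,.09],[.589,.057,.123],[.589,.057,.09]]
    uv=proj(c,P); u,v=uv[0]; x0,y0=int(u)-60,int(v)-70
    crop=cv2.resize(im[y0:y0+140,x0:x0+100],None,fx=4,fy=4,interpolation=cv2.INTER_CUBIC)
    for q,col in zip(uv,[(0,0,255),(255,0,255),(0,255,0),(255,255,0),(255,255,255)]):
        cv2.circle(crop,tuple(int(t) for t in (q-[x0,y0]+.5)*4),3,col,-1)
    out.append(crop)
cv2.imwrite("pics/tip.png",np.hstack(out)); print(p,s["qpos"])
E
```

```text
[0.57304366 0.14973832 0.10468923] [6.73187197e-02 4.03023414e-01 1.55694804e+00 1.42998393e-04
 1.17902704e+00 8.00941807e-01]
```

View pics/tip.png

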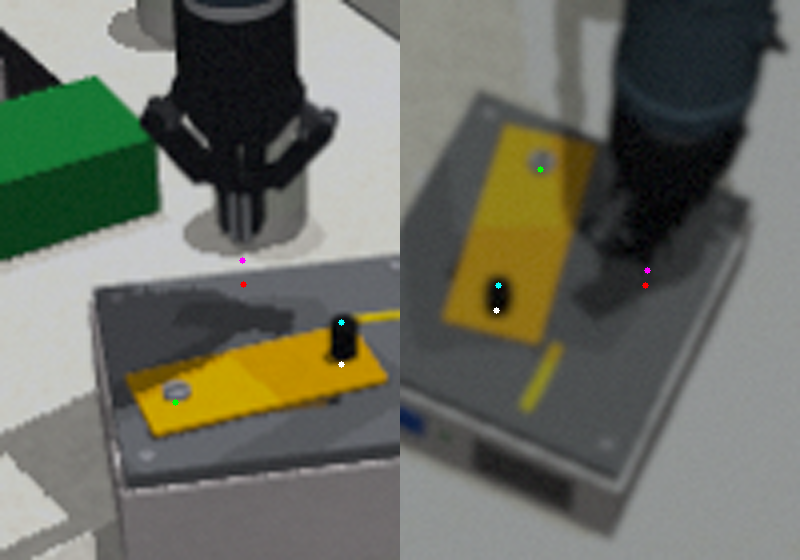

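The side crop shows the real finger tips at (242,242), while the stated TCP projects to (243,284): the tips end about 35 mm above the reported TCP, so I was working 35 mm too high. I'll go back and work with TCP z about 0.070.

```bash
python3 c.py 38 .105 -13
```

```text
8.9667 [0.5733773  0.14845246 0.10419324] -42.140604952021164 [ 0.2442512  -0.10758417  0.72585915]
-13.0 [-91.  92.  -1.] roll 61.0
```

>>> jog_arm:
  increments:
    - [[-30, 30, -10, 7, 0], [-60, 60, -10, 14, 0], [-91, 92, -10, 21, 0], [-91, 92, -10, 28, 0], [-91, 92, -10, 35, 0], [-91, 92, -10, 42, 0], [-91, 92, 0, 49, 0], [-91, 92, 10, 56, 0], [-91, 92, 20, 61, 0], [-91, 92, 30, 61, 0], [-91, 92, 35, 61, 0], [-91, 92, 35, 61, 0]]

```text
t: 9.97
eef_pos: [0.5792, 0.0188, 0.0669]
eef_rot: [[0.975, -0.224, -0.002], [-0.224, -0.975, 0.0], [-0.002, 0.0, -1.0]]
ft_force: [-0.9, -0.1, 0.2]
gripper_width: -0.0
finger_force: 0.0
```

```bash
python3 - <<'E'
from h import *
s=state();im=capture("side");p=s["eef_pos"];R=s["eef_rot"]
P=[p-R[:,2]*d for d in(0,.035)]+[[.589,.057,.123]]
uv=proj("side",P);x0,y0=int(uv[0][0])-70,int(uv[0][1])-80
crop=cv2.resize(im[y0:y0+140,x0:x0+140],None,fx=4,fy=4,interpolation=cv2.INTER_CUBIC)
for q,col in zip(uv,[(0,0,255),(255,0,255),(255,255,0)]): cv2.circle(crop,tuple(int(t) for t in (q-[x0,y0]+.5)*4),3,col,-1)
cv2.imwrite("pics/tip2.png",crop)
E
python3 c.py 24 .070 -12 -7 -2 3 8 13 18 24 30 36 42 48
```

```text
10.0167 [0.57969907 0.01887477 0.06771694] -102.93904747963997 [-1.20085679  0.51787185  1.36135497]
-12.0 [  1. -17.  -2.] roll -1.0
-7.0 [  3. -27.  -2.] roll -6.0
-2.0 [  3. -36.  -2.] roll -11.0
3.0 [  3. -46.  -2.] roll -16.0
8.0 [  2. -56.  -2.] roll -21.0
13.0 [  0. -66.  -2.] roll -26.0
18.0 [ -3. -75.  -2.] roll -31.0
24.0 [ -7. -86.  -2.] roll -37.0
30.0 [-13. -97.  -2.] roll -43.0
36.0 [ -19. -107.   -2.] roll -49.0
42.0 [ -27. -116.   -2.] roll -55.0
48.0 [ -35. -124.   -2.] roll -61.0
```

View pics/tip2.png

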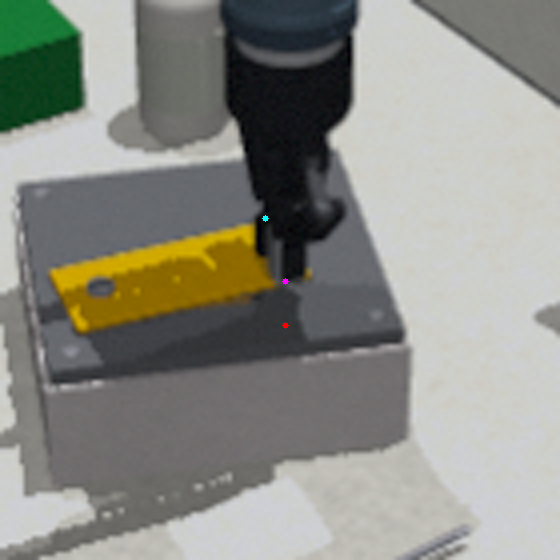

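The crop shows the finger tips at (287,280), right at the 35 mm mark and well below the knob's top. Now the push.

>>> jog_arm:
  increments:
    - [[1, -17, 0, -1, 0], [3, -27, 0, -6, 0], [3, -36, 0, -11, 0], [3, -46, 0, -16, 0], [2, -56, 0, -21, 0], [0, -66, 0, -26, 0], [-3, -75, 0, -31, 0], [-7, -86, 0, -37, 0], [-13, -97, 0, -43, 0], [-19, -107, 0, -49, 0], [-27, -116, 0, -55, 0], [-35, -124, 0, -61, 0]]

```text
t: 11.02
eef_pos: [0.5747, 0.1482, 0.0691]
eef_rot: [[0.664, 0.747, 0.002], [0.747, -0.664, -0.0], [0.001, 0.002, -1.0]]
ft_force: [0.9, -0.6, -1.4]
gripper_width: -0.0001
finger_force: 0.7
```

```bash
python3 c.py 24 .067 53 57 60 63 65 66 67 68 69 70; python3 - <<'E'
from h import *
for c in("side","scene"):
  capture(c)
  for r in landmark_of("cover_knob",c)[:2]: print(c,W(c,r),r["p"])
E
```

```text
11.0167 [0.57470061 0.14822041 0.06909594] -41.63282758330352 [ 0.89253244 -0.61831304 -1.37862664]
53.0 [  0. -11.   2.] roll -5.0
57.0 [  1. -19.   2.] roll -9.0
60.0 [  1. -25.   2.] roll -12.0
63.0 [  1. -31.   2.] roll -15.0
65.0 [  1. -34.   2.] roll -17.0
66.0 [  1. -36.   2.] roll -18.0
67.0 [  1. -38.   2.] roll -19.0
68.0 [  0. -40.   2.] roll -20.0
69.0 [  0. -42.   2.] roll -21.0
70.0 [ -0. -44.   2.] roll -22.0
side [0.56013746 0.16072263 0.10740077] 0.97
scene [0.55192163 0.1637936  0.10655666] 0.58
```

>>> jog_arm:
  increments:
    - [[0, -11, 1, -5, 0], [1, -19, 1, -9, 0], [1, -25, 1, -12, 0], [1, -31, 1, -15, 0], [1, -36, 1, -18, 0], [1, -38, 1, -20, 0], [1, -40, 1, -20, 0]]

```text
t: 11.8
eef_pos: [0.5455, 0.1745, 0.0677]
eef_rot: [[0.376, 0.927, 0.001], [0.927, -0.376, -0.0], [0.0, 0.001, -1.0]]
ft_force: [1.1, -1.2, -0.7]
gripper_width: -0.0002
finger_force: 0.5
```

>>> jog_arm:
  increments:
    - [[0, -1, 0, 0, 0], [0, -2, 0, 0, 0], [0, -2, 0, 0, 0]]

```text
t: 12.05
eef_pos: [0.5432, 0.1758, 0.0675]
eef_rot: [[0.376, 0.926, 0.001], [0.926, -0.376, 0.0], [0.0, 0.001, -1.0]]
ft_force: [1.6, -0.7, 0.1]
gripper_width: 0.0002
finger_force: 0.5
```

>>> jog_arm:
  increments:
    - [[0, -1, 0, 0, 0], [0, -2, 0, 0, 0], [0, -2, 0, 0, 0]]

```text
t: 12.3
eef_pos: [0.5414, 0.1767, 0.0674]
eef_rot: [[0.375, 0.927, 0.001], [0.927, -0.375, -0.0], [0.0, 0.001, -1.0]]
ft_force: [2.5, -0.6, 0.9]
gripper_width: -0.0001
finger_force: 1.2
```

>>> jog_arm:
  increments:
    - [[0, -1, 0, 0, 0], [0, -2, 0, 0, 0], [0, -3, 0, 0, 0], [0, -3, 0, 0, 0]]

```text
t: 12.63
eef_pos: [0.5412, 0.1769, 0.0677]
eef_rot: [[0.375, 0.927, 0.006], [0.927, -0.375, -0.001], [0.001, 0.006, -1.0]]
ft_force: [8.8, -5.3, -3.0]
gripper_width: 0.0003
finger_force: 5.0
```

>>> jog_arm:
  increments:
    - [[0, -1, 0, 0, 0], [0, -2, 0, 0, 0], [0, -3, 0, 0, 0], [0, -3, 0, 0, 0]]

```text
t: 12.97
eef_pos: [0.5411, 0.1769, 0.0679]
eef_rot: [[0.375, 0.927, 0.011], [0.927, -0.375, -0.003], [0.001, 0.011, -1.0]]
ft_force: [15.4, -6.8, -8.9]
gripper_width: 0.0
finger_force: 8.6
```

The cover is at its stop (force rose to 17 N with no motion). Backing off and lifting to look at the socket.

>>> jog_arm:
  increments:
    - [[0, 15, 0, 0, 0], [0, 20, -30, 0, 0], [0, 20, -60, 0, 0], [-30, 30, -100, 0, 40], [-70, 40, -140, 0, 85], [-112, 56, -152, 0, 85], [-112, 56, -152, 0, 85], [-112, 56, -152, 0, 85], [-112, 56, -152, 0, 85], [-112, 56, -152, 0, 85]]

```text
t: 13.8
eef_pos: [0.5445, 0.0549, 0.2184]
eef_rot: [[0.375, 0.927, -0.002], [0.927, -0.375, 0.001], [0.0, -0.002, -1.0]]
ft_force: [-0.4, 0.1, -0.2]
gripper_width: 0.0832
finger_force: 0.0
```

```bash
python3 b.py w5.png socket bed_top cover_knob pivot unit; python3 - <<'E'
from h import *
# dark hole inside the deck: threshold around predicted socket
im=cv2.imread("pics/w5.png"); A=T("wrist"); u=proj("wrist",[[.551,.0525,.09]],A)[0]; print(u)
x,y=map(int,u); c=im[y-100:y+100,x-110:x+110]; cv2.imwrite("pics/w5c.png",cv2.resize(c,None,fx=3,fy=3,interpolation=cv2.INTER_CUBIC)); print(x-110,y-100)
E
```

```text
socket [0.5479 0.0496 0.0873] 0.66
bed_top [0.5529 0.0499 0.0608] 0.95
cover_knob [0.522  0.1847 0.1084] 0.59
pivot [0.4821 0.0788 0.0877] 0.91
unit [ 0.5573  0.0836 -0.0012] 0.93
14.1 [0.545  0.0553 0.2185] -21.91430919068072 [ 0.2911  0.3943 -0.7501] 0.08486828491501422
[326.60867    221.30087588]
216 121
```

View pics/w5c.png

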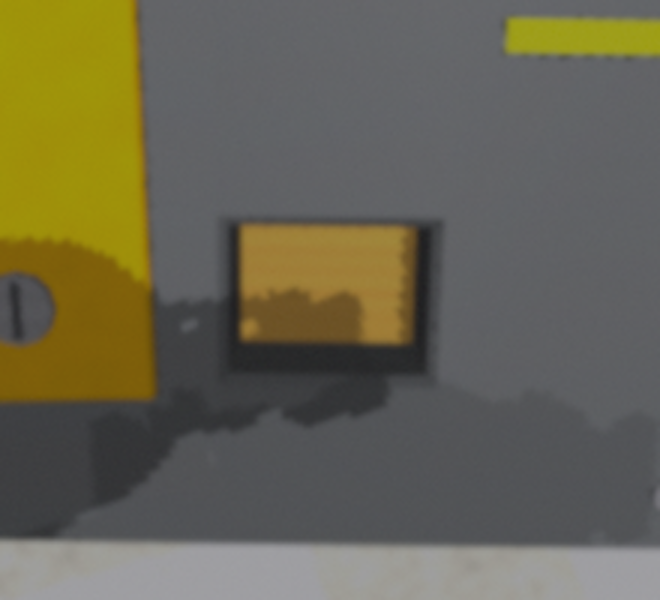

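The crop shows the uncovered socket: chamfer corners at about (222,217), (441,217), (434,381), (222,381), brass bed inside, cover clear on the left.

```bash
python3 - <<'E'
from h import *
np.set_printoptions(precision=4,suppress=True)
A=T("wrist"); print(A[:3,3])
def m(L,z): 
    c=ray("wrist",[((x+.5)/3-.5+216,(y+.5)/3-.5+121) for x,y in L],z,A); 
    d=np.linalg.norm(c-np.roll(c,-1,0),axis=1)
    print(c.mean(0),d,[np.degrees(np.arctan2(*(c[b]-c[a])[1::-1])) for a,b in((0,1),(3,2),(3,0),(2,1))])
m([(222,217),(441,217),(436,381),(222,381)],.09)
m([(230,222),(428,222),(426,375),(230,375)],.0875)
c=ray("wrist",[(216-.3,121+ (540+.5)/3-.5),(216+219.5,121+(547+.5)/3-.5)],.09,A);print(np.degrees(np.arctan2(*(c[1]-c[0])[1::-1])))
s=state();R=s["eef_rot"];t=np.array([.407,-.249,.23]);print(R.T@(t-s["eef_pos"])*1000)
E
```

```text
[0.5729 0.1252 0.397 ]
[0.5505 0.0531 0.09  ] [0.0529 0.0415 0.0537 0.0415] [np.float64(-21.934199975781766), np.float64(-21.94394793404293), np.float64(66.98126183517903), np.float64(68.08746706477257)]
[0.55   0.0528 0.0875] [0.0482 0.039  0.0495 0.039 ] [np.float64(-21.935557441180062), np.float64(-21.943623693308773), np.float64(67.085099002575), np.float64(68.90967941517016)]
-22.61790164683327
[-333.7801  -14.4847  -11.3921]
```

>>> jog_arm:
  increments:
    - [[-334, -14, -10, 0, 85], [-334, -14, -10, 0, 85], [-334, -14, -10, 0, 85], [-334, -14, -10, 0, 85], [-334, -14, -10, 0, 85], [-334, -14, -10, 0, 85], [-334, -14, -10, 0, 85], [-334, -14, -10, 0, 85], [-334, -14, -10, 0, 85], [-334, -14, -10, 0, 85], [-334, -14, -10, 0, 85], [-334, -14, -10, 0, 85]]

```text
t: 15.1
eef_pos: [0.4077, -0.2489, 0.229]
eef_rot: [[0.373, 0.928, -0.0], [0.928, -0.373, 0.001], [0.001, -0.0, -1.0]]
ft_force: [0.4, 0.9, -0.4]
gripper_width: 0.0851
finger_force: 0.0
```

```bash
python3 b.py w6.png blue_module_center; python3 - <<'E'
from h import *
np.set_printoptions(precision=4,suppress=True)
A=T("wrist"); im=cv2.imread("pics/w6.png"); u=proj("wrist",[[.407,-.249,.094]],A)[0]; print(u)
for r in trace("blue_module_center","wrist"):
    mk=r["mask"].astype(np.uint8); print(r["p"],mk.sum(),cv2.boundingRect(mk))
x,y=int(u[0])-110,int(u[1])-80; print(x,y); cv2.imwrite("pics/w6c.png",cv2.resize(im[y:y+200,x:x+220],None,fx=3,fy=3,interpolation=cv2.INTER_CUBIC))
E
```

```text
15.2 [ 0.4079 -0.2487  0.2291] -21.85237589879065 [-0.7265 -0.1303 -0.2184] 0.08485065724529615
[316.4574 219.7227]
0.9 10033 (354, 316, 110, 142)
0.87 6533 (267, 169, 101, 88)
206 139
```

View pics/w6c.png

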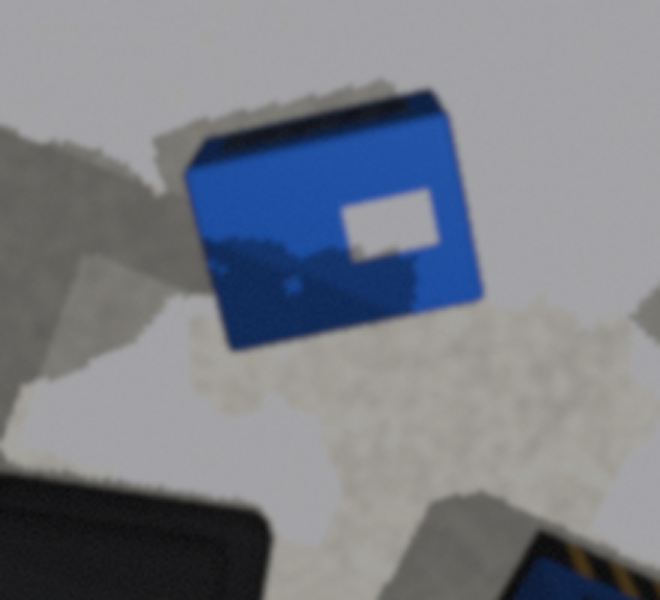

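The crop shows the blue module's top face with corners (187,172), (446,113), (482,297), (233,350).

```bash
python3 - <<'E'
from h import *
np.set_printoptions(precision=4,suppress=True)
A=T("wrist")
L=[(187,172),(446,113),(482,297),(233,350)]
c=ray("wrist",[((x+.5)/3-.5+206,(y+.5)/3-.5+139) for x,y in L],.094,A)
print(c.mean(0),np.linalg.norm(c-np.roll(c,-1,0),axis=1),[np.degrees(np.arctan2(*(c[b]-c[a])[1::-1])) for a,b in((0,1),(3,2),(3,0),(2,1))])
s=state();R=s["eef_rot"];m=c.mean(0);m[2]=.0;print(R.T@(m-s["eef_pos"])*1000, s["eef_pos"],s["qpos"])
# where the real finger tips appear (85 open): nothing
E
```

```text
[ 0.4087 -0.2476  0.094 ] [0.0653 0.0478 0.0652 0.0475] [np.float64(-9.02020772525869), np.float64(-9.324886361651478), np.float64(80.65905097466991), np.float64(80.5982354203392)]
[  1.3693   0.3528 229.192 ] [ 0.4079 -0.2488  0.2292] [-0.7818  0.1043  1.6397  0.0002  1.3977 -0.4006]
```

>>> jog_arm:
  increments:
    - [[1, 0, 10, 7, 85], [1, 0, 20, 14, 85], [1, 0, 30, 21, 85], [1, 0, 40, 28, 85], [1, 0, 50, 35, 85], [1, 0, 60, 42, 85], [1, 0, 70, 49, 85], [1, 0, 80, 56, 85], [1, 0, 90, 63, 85], [1, 0, 100, 70, 85], [1, 0, 100, 77.3, 85], [1, 0, 100, 77.3, 85]]

```text
t: 16.25
eef_pos: [0.4078, -0.2479, 0.1286]
eef_rot: [[0.986, -0.164, -0.001], [-0.164, -0.986, 0.001], [-0.001, -0.001, -1.0]]
ft_force: [-0.3, 0.1, -1.0]
gripper_width: 0.0847
finger_force: 0.0
```

```bash
python3 - <<'E'
from h import *
np.set_printoptions(precision=4,suppress=True)
s=state();R=s["eef_rot"];p=s["eef_pos"];m=np.array([.4087,-.2476,.013]);print(R.T@(m-p)*1000,np.degrees(np.arctan2(R[1,1],R[0,1])),s["t"],s["qpos"])
E
```

```text
[  1.017   -0.3125 115.6008] -99.44715370786224 16.25 [-0.7806  0.1869  1.7991  0.0001  1.1571  0.955 ]
```

>>> jog_arm:
  increments:
    - [[1, 0, 40, 0, 85], [1, 0, 75, 0, 85], [1, 0, 100, 0, 85], [1, 0, 115, 0, 85], [1, 0, 115, 0, 85], [1, 0, 115, 0, 60], [1, 0, 115, 0, 40], [1, 0, 115, 0, 40], [1, 0, 115, 0, 40], [1, 0, 115, 0, 40], [1, 0, 115, 0, 40], [1, 0, 115, 0, 40]]

```text
t: 17.25
eef_pos: [0.4098, -0.2501, 0.0159]
eef_rot: [[0.987, -0.161, 0.003], [-0.161, -0.987, -0.002], [0.003, 0.001, -1.0]]
ft_force: [1.2, 1.9, 7.8]
gripper_width: 0.0495
finger_force: 61.4
```

>>> jog_arm:
  increments:
    - [[0, 0, -10, 0, 40], [0, 0, -30, 0, 40], [0, 0, -60, 0, 40], [0, 0, -90, 0, 40], [0, 0, -120, 0, 40], [0, 0, -150, 0, 40], [0, 0, -150, 0, 40], [0, 0, -150, 0, 40]]

```text
t: 17.92
eef_pos: [0.4095, -0.2505, 0.1668]
eef_rot: [[0.987, -0.161, 0.004], [-0.161, -0.987, -0.004], [0.004, 0.003, -1.0]]
ft_force: [0.6, 0.2, -2.4]
gripper_width: 0.0495
finger_force: 62.3
```

```bash
cat > d.py <<'E'
from h import *
np.set_printoptions(precision=4,suppress=True)
s=state();R=s["eef_rot"];p=s["eef_pos"];print(s["t"],p,np.degrees(np.arctan2(R[1,1],R[0,1])),s["ft_force"],s["gripper_width"])
for c in("side","scene","wrist"):
    A=T(c);capture(c)
    for r in landmark_of("blue_module_center",c): 
        w=W(c,r,A)
        if np.linalg.norm(w-p)<.15: print(c,w,r["p"],"tool mm",R.T@(w-p)*1000)
t=np.array([.5503,.0530,p[2]]);print(R.T@(t-p)*1000)
E
python3 d.py
```

```text
17.9167 [ 0.4095 -0.2505  0.1668] -99.28339261075497 [ 0.6303  0.1628 -2.3946] 0.04951322451800465
side [ 0.4085 -0.2516  0.1984] 0.79 tool mm [ -0.6385   1.3944 -31.5963]
scene [ 0.4036 -0.2476  0.1987] 0.69 tool mm [ -6.1239  -1.7773 -31.9708]
[  90.0055 -322.1984   -0.6934]
```

>>> jog_arm:
  increments:
    - [[10, -35, 0, 3, 40], [20, -70, 0, 6, 40], [30, -105, 0, 9, 40], [40, -140, 0, 12, 40], [50, -175, 0, 13.2, 40], [60, -210, 0, 13.2, 40], [70, -245, 0, 13.2, 40], [80, -280, 0, 13.2, 40], [86, -302, 0, 13.2, 40], [91, -315, 0, 13.2, 40], [91, -322, 0, 13.2, 40], [91, -322, 0, 13.2, 40]]

```text
t: 19.22
eef_pos: [0.5501, 0.0544, 0.1634]
eef_rot: [[0.924, -0.381, -0.002], [-0.381, -0.924, 0.0], [-0.002, 0.001, -1.0]]
ft_force: [0.6, -0.5, -1.3]
gripper_width: 0.0493
finger_force: 62.7
```

```bash
python3 d.py; python3 - <<'E'
from h import *
A=T("wrist"); im=cv2.imread("pics/w6.png")
for c in("side","scene"):
    for r in landmark_of("socket",c)+landmark_of("bed_top",c): print(c,W(c,r),r["p"])
E
```

```text
19.2167 [0.5501 0.0544 0.1634] -112.4158628139979 [ 0.5526 -0.5395 -1.3104] 0.049323060603956886
side [0.5468 0.0542 0.1983] 0.73 tool mm [ -3.0056   1.4562 -34.9447]
scene [0.549  0.0548 0.1971] 0.83 tool mm [ -1.2346   0.0596 -33.7379]
[ 0.7264  1.1932 -0.0005]
side [0.55154691 0.05218904 0.0910062 ] 0.61
side [0.55374896 0.05225396 0.06389095] 0.41
scene [0.54883521 0.05153921 0.09426989] 0.77
scene [0.53706718 0.45503365 0.00479209] 0.57
scene [0.54835574 0.05030111 0.06592898] 0.45
```

>>> jog_arm:
  increments:
    - [[2, 1, 20, 0, 40], [2, 1, 40, 0, 40], [2, 1, 50, 0, 40], [2, 1, 55, 0, 40], [2, 1, 58, 0, 40], [2, 1, 61, 0, 40], [2, 1, 64, 0, 40], [2, 1, 64, 0, 40]]

```text
t: 20.38
eef_pos: [0.5527, 0.0519, 0.1015]
eef_rot: [[0.924, -0.383, 0.002], [-0.383, -0.924, -0.0], [0.002, -0.001, -1.0]]
ft_force: [-1.4, -0.1, 1.0]
gripper_width: 0.0492
finger_force: 63.3
```

>>> jog_arm:
  increments:
    - [[0, 0, 3, 0, 40], [0, 0, 6, 0, 40], [0, 0, 9, 0, 40], [0, 0, 12, 0, 40], [0, 0, 12, 0, 40]]

```text
t: 20.8
eef_pos: [0.5517, 0.0518, 0.0876]
eef_rot: [[0.924, -0.383, -0.001], [-0.383, -0.924, -0.0], [-0.0, 0.0, -1.0]]
ft_force: [-0.6, -2.7, -1.2]
gripper_width: 0.0497
finger_force: 64.5
```

>>> jog_arm:
  increments:
    - [[0, 0, 3, 0, 40], [0, 0, 6, 0, 40], [0, 0, 9, 0, 40], [0, 0, 12, 0, 40], [0, 0, 15, 0, 40], [0, 0, 18, 0, 40], [0, 0, 20, 0, 40], [0, 0, 22, 0, 40], [0, 0, 22, 0, 40]]

```text
t: 21.55
eef_pos: [0.5518, 0.0518, 0.0665]
eef_rot: [[0.924, -0.383, -0.0], [-0.383, -0.924, -0.0], [0.0, 0.0, -1.0]]
ft_force: [-2.7, -2.3, 5.0]
gripper_width: 0.0491
finger_force: 65.4
```

>>> jog_arm:
  increments:
    - [[0, 0, 1, 0, 40], [0, 0, 2, 0, 40], [0, 0, 3, 0, 40], [0, 0, 3, 0, 40]]

```text
t: 21.88
eef_pos: [0.5519, 0.0518, 0.0642]
eef_rot: [[0.924, -0.383, 0.0], [-0.383, -0.924, -0.001], [0.0, 0.0, -1.0]]
ft_force: [-5.8, -2.2, 10.0]
gripper_width: 0.0492
finger_force: 65.6
```

Near home; press on until a hard stop shows.

>>> jog_arm:
  increments:
    - [[0, 0, 1, 0, 40], [0, 0, 2, 0, 40], [0, 0, 3, 0, 40], [0, 0, 3, 0, 40]]

```text
t: 22.22
eef_pos: [0.5519, 0.0518, 0.064]
eef_rot: [[0.924, -0.382, 0.002], [-0.382, -0.924, -0.001], [0.002, 0.0, -1.0]]
ft_force: [-12.1, -1.1, 30.9]
gripper_width: 0.0494
finger_force: 67.5
```

>>> jog_arm:
  increments:
    - [[0, 0, 1, 0, 40], [0, 0, 2, 0, 40], [0, 0, 3, 0, 40], [0, 0, 3, 0, 40]]

```text
t: 22.55
eef_pos: [0.5525, 0.0521, 0.0636]
eef_rot: [[0.924, -0.382, 0.004], [-0.382, -0.924, -0.001], [0.004, -0.0, -1.0]]
ft_force: [-18.1, 0.2, 47.4]
gripper_width: 0.0494
finger_force: 69.1
```

>>> jog_arm:
  increments:
    - [[0, 0, -3, 0, 40], [0, 0, -5, 0, 40], [0, 0, -5, 0, 70], [0, 0, -5, 0, 70], [0, 0, -5, 0, 70], [0, 0, -5, 0, 70], [0, 0, -5, 0, 70]]

```text
t: 23.13
eef_pos: [0.5517, 0.0521, 0.0616]
eef_rot: [[0.924, -0.383, -0.001], [-0.383, -0.924, 0.0], [-0.001, 0.0, -1.0]]
ft_force: [0.5, 0.1, 0.2]
gripper_width: 0.07
finger_force: 0.0
```

>>> jog_arm:
  increments:
    - [[0, 0, -10, 0, 75], [0, 0, -30, 0, 75], [0, 0, -60, 0, 75], [0, 0, -100, 0, 75], [0, 0, -140, 0, 75], [0, 0, -160, 0, 75], [0, 0, -160, 0, 75], [0, 0, -160, 0, 75]]

```text
t: 23.8
eef_pos: [0.5528, 0.0519, 0.2242]
eef_rot: [[0.924, -0.383, 0.004], [-0.383, -0.924, -0.0], [0.004, -0.001, -1.0]]
ft_force: [-0.5, 0.2, 0.6]
gripper_width: 0.075
finger_force: 0.0
```

```bash
python3 - <<'E'
from h import *
np.set_printoptions(precision=4,suppress=True)
s=state();print(s["t"],s["eef_pos"],s["ft_force"],s["gripper_width"])
for c in("side","scene","wrist"):
    A=T(c);im=capture(c);cv2.imwrite(f"pics/end_{c}.png",im)
    for q in("blue_module_center","cover_knob","red_module_center"):
        for r in landmark_of(q,c): print(c,q,W(c,r,A),round(r["p"],2))
E
```

```text
23.8 [0.5528 0.0519 0.2242] [-0.5052  0.2374  0.6243] 0.07504041953699883
side blue_module_center [ 0.4354 -0.4218  0.0632] 0.72
side blue_module_center [0.5513 0.0532 0.0965] 0.66
side blue_module_center [ 0.8372 -0.0403  0.0608] 0.56
side cover_knob [0.4845 0.0799 0.0924] 0.7
side cover_knob [0.5199 0.1805 0.1086] 0.65
side red_module_center [ 0.5426 -0.3374  0.0487] 0.71
side red_module_center [ 0.4972 -0.1518  0.0022] 0.15
scene blue_module_center [ 0.4287 -0.4271  0.0617] 0.9
scene blue_module_center [0.5523 0.0546 0.0974] 0.89
scene blue_module_center [ 0.8378 -0.0441  0.0627] 0.83
scene cover_knob [0.5523 0.0526 0.0992] 0.68
scene cover_knob [0.5229 0.186  0.1037] 0.58
scene cover_knob [ 0.2886 -0.3505 -0.004 ] 0.27
scene red_module_center [ 0.5447 -0.3417  0.0419] 0.89
wrist cover_knob [0.5181 0.1839 0.1074] 0.89
```

```bash
python3 -c "
from station import *
print(sign_off())"
```

```text
the job is handed in; nothing more can be done
None
```

The cover is swung to its stop, and the smaller blue module is pressed down to a hard stop in the socket and released. The cameras put its centre at 96–97 mm, against 95 mm when fully home. The job was handed in at about 24 s; the first two tries at the cover passed over the knob without touching it, because the finger tips sit about 35 mm above the stated TCP.

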